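# Take a dark reference, then hold the light probe on the sprung stage

## Task

Leaving the bottles, dish and timer where they are, take the light probe by its square handle out of its holder and put its lens end well down inside the black dark-reference pot for about a second, without pushing or leaning on the pot. Then, keeping the probe upright, press its lens end on the middle of the reading station's spring-loaded stage until the stage is about half way down (10 of its 20 mm, the stage's rim roughly level with the rib on the post), never to the bottom, and finish holding it there: do not let go, as the reading only runs while the stage stays half down.

Things in the scene. Friction and masses are not known exactly. Their poses are not given: they have to be found in the camera images.
- probe: Light probe, 121 mm long, 0.1 to 0.16 kg, loose, upright in the holder. Origin: centre of its lower (lens) end, z up along it. Steel nose, 12 mm diameter, z 0 to 50 mm; round grey collar, 40 mm diameter, z 50 to 56; white square handle 26 x 26 mm, sides along its x and y, z 56 to 118; button on top. The collar rests on the holder, so the lens end starts 6 mm above the work surface.
- probe_tip (a point): The centre of the probe's lens end (its lowest point), same point as the origin of the probe.
- holder: Grey holder block 60 x 60 mm, 56 mm high, fixed, with a vertical through hole 17 mm wide in its middle for the probe's nose. Origin at the centre of its underside. It starts with the probe in it; draw the probe straight up at least 50 mm to clear it.
- pot: Dark-reference pot: plain black round open pot, outer diameter 56 mm, 60 mm high, inner diameter 48 mm, floor 8 mm thick (52 mm deep inside), 0.28 to 0.46 kg, loose. Origin at the centre of its underside, z up.
- pot_rim (a point): Centre of the pot's mouth, level with its rim, 60 mm above the work surface.
- station: Reading station: grey box 76 x 76 x 36 mm high, fixed, a round metal stage on a stem above its middle. Origin: centre of its underside. On its +x side a flat post 14 mm wide stands to 70 mm, with a dark horizontal rib (3 mm thick, centre 62.5 mm above the work surface) that marks half travel: there the stage's rim is at 64 mm.
- stage_top (a point): Centre of the face of the spring-loaded stage, on which the probe's end is pressed: a white disc 36 mm in diameter inside a rim of 44 mm outer diameter that stands 4 mm above it. When up, the face is 70 mm above the work surface; the point moves down with the stage.
- stage (a joint): Downward travel of the stage in m: 0 up, 0.020 at the bottom stop. A spring pushes it up with about 3 N at the top, 0.5 N more per mm of travel: about 8 N at half travel (0.010), 13 N at the bottom. It rises again when released.
- strip_bottle: Bystander: dark reagent bottle with white screw cap, 33 mm in diameter, 63 mm high, origin under its centre. Leave alone.
- petri: Bystander: petri dish, 63 mm in diameter, 15 mm high. Leave alone.
- timer_box: Bystander: white laboratory timer 44 x 60 x 16 mm lying flat. Leave alone.
- vial: Bystander: small bottle with grey cap, 21 mm in diameter, 53 mm high, origin under its centre. Leave alone.
Not all that is in view belongs to the job. What is shaped like the pot but green is not meant.

How it is judged:
On the way, in this order (a step that is already met when the one before it is completed fails the run):
1. the probe is gripped and its lens end is drawn up out of the holder (height (world z) of probe_tip above 0.058 m and contact force between the fingers and probe above 2 N), for 0.2 s.
2. the gripped probe's lens end is at least 12 mm below the pot's rim, inside the pot, for half a second (z of probe_tip in the frame of pot_rim below -0.012 m and z of probe_tip in the frame of pot above 0.006 m and horizontal distance between probe_tip and pot_rim below 0.022 m and contact force between the fingers and probe above 2 N), for 0.5 s.
3. the gripped, upright probe presses the stage to half travel (6 to 14 mm) for a second (value of joint stage between 0.006 and 0.014 m and contact force between probe and station above 2.5 N and contact force between the fingers and probe above 2 N and horizontal distance between probe_tip and stage_top below 0.014 m and angle between probe's own z axis and vertical below 0.2 rad and contact force between each of the arm, the fingers and station below 0.5 N), for 1 s.
At the end, for the whole second after the job is handed in: The gripped probe, within 0.2 rad of upright, presses (over 2.5 N) within 14 mm of the stage's centre and keeps it 6 to 14 mm down; robot off the station, probe off pot and holder, pot upright (0.1 rad), pot and bystanders within 20 mm of their starts (all of step 3 and velocity of joint stage between -0.01 and 0.01 m/s and contact force between probe and holder below 0.5 N and contact force between probe and pot below 0.5 N and angle between pot's own z axis and vertical below 0.1 rad and distance of each of pot, strip_bottle, petri, timer_box, vial from where it was at the start of the episode below 0.02 m); the arm keeps its last pose, push and grip.
It fails at once if the stage is pressed to the bottom (over 18 mm) (value of joint stage above 0.018 m).
It fails at once if the probe pushes or leans on the pot with more than 6 N (contact force between probe and pot above 6 N).
It fails at once if the pot is shifted by more than 20 mm or tipped (distance of pot from where it was at the start of the episode above 0.02 m or angle between pot's own z axis and vertical above 0.3 rad).
It fails at once if a bystander (bottle, dish, timer or vial) is moved by more than 20 mm (distance of any of strip_bottle, petri, timer_box, vial from where it was at the start of the episode above 0.02 m).
It also fails if it takes over 51 s, if anything falls off the work surface, if the arm or the gripper's body presses on something with over 40 N, if the wrist force passes 120 N, or if a joint passes its speed limit or range.

## Robot

A 7-joint arm with a two-finger parallel gripper is mounted at the origin on a cart in front of the work surface, level with it; the furniture and walls round the work are solid. World frame = base frame: x ahead of the robot, y to its left, z up, the work surface at z = 0. Lengths are in m, angles in rad, forces in N, time in s.
With the tool pointing down it reaches from about 0.425 to 0.925 m from the base axis. Payload 6.8 kg.
Tool frame: the origin (TCP) lies at the very end of the fingers, on their centre line; the grasp point (between the pads) lies 19 mm behind it; z points along the fingers, y is the line along which they close (so a half turn about z gives the same grasp; the last joint's range is limited). The gripper opens to 85 mm and grips with 20 to 120 N. Pads are 22 mm wide; open, the fingers measure 114 mm over their backs; the gripper's body (76 mm by 85 mm) begins 54 mm behind the grasp point. The pads swing forward as they close: fully open they stand 13 mm farther back than shut.
Start: joints at [1.026, 0.477, 0.022, 1.555, -0.011, 1.109, -0.083], TCP at [0.286, -0.612, 0.196] pointing down, gripper open.
Joint ranges: [-2.96, 2.96], [-0.34, 2.1], [-1.41, 1.46], [0.24, 2.44], [-1.37, 4.51], [0.17, 1.92], [-2.96, 2.96]. Speed limits (rad/s): [2.39, 2.39, 3.14, 3.14, 3.14, 3.14, 3.14].

## Interface

Orientations are given as a unit quaternion [w, x, y, z].
In Python, from station import bot gives the robot as it stands. The module is installed in compiled form; this text tells all that it offers.
- The arm moves only by the shell command python3 -m jog 'ROWS' [OPENING] [FORCE]. ROWS is JSON, a list of rows, each a list of 4 numbers: the shift along the tool's x, y, z in cm, then the turn about the tool's z in rad. In form: [[x, y, z, spin], ...]. A call has 1 to 20 rows; each row is the pose to reach, as a shift and turn from the pose commanded when the call began, along the tool's axes at that moment; what a row does not reach only later rows make up. A row lasts 1/12 s, in which the tool goes at most 41.7 mm and 7.16 degrees, less where a joint would pass 70% of its speed; a pose out of reach is approached as far as the arm can. A call with a gripper value outside its range is refused whole. OPENING is the closure, from -1 (fully open) to 1 (shut), set as the call begins (- or left out, the last holds). The fingers move at their own pace and stop on an object; FORCE is the grip in N (left out, the last holds). Time passes only in rows, so rows that repeat a pose let the fingers close. It gives the time, the measured TCP pose, the force, the opening and the grip force at its end, in the units of the state.
- bot.get_obs(): the state, without advancing time (a new reading comes with each control period).
- bot.read_camera(name): name is "scene" or "side" or "wrist"; returns a dict with "pixels" (384x512x3 uint8, red, green, blue), "depth" (384x512 float32, m along the optical axis (not along the pixel's ray), 0 where there is no reading), "fovy" (degrees; the focal length in pixels is half the picture's height over the tangent of half this angle, whatever the lens; pixels are square), "cx", "cy" (the principal point, pixels), "pose" (4x4, takes a point from camera to world coordinates). Camera axes: x right, y down, z forward; pixel columns grow to the right and rows downward; lengths in m; the calibration is good to about 2 mm. A picture is of the moment at which its call begins.
- bot.hand_in(): hands the job in; it is judged then, once.
The state is a dict: "t": time; "q": joint angles; "joint_vel": joint speeds; "joint_torque": joint torques, N m; "eef_pos": TCP position; "tool_rot": TCP orientation; "contact_force": force on the tool from outside, world axes, zero at the start; "torque": the same for the moment, N m; "gripper_width": opening from 0.0 (shut) to 1.0 (fully open); "grasp_force": force on a finger pad.
Only numpy, scipy, OpenCV 4.12 (cv2) and the standard library are available. Lean on these libraries where they do the work, as an engineer would, in place of code of your own. Each camera call takes 0.05 s, during which the arm holds its last target. There are 200 camera calls.

## Working session

There is one attempt and no reset: what is moved stays moved. The work goes in short steps, Python scripts to look and compute and a shell command to move; the robot and the scene stay as the last step left them, time stands still between calls to the robot, and variables do not carry over. Pictures are saved under pics/ and viewed, at most 11 in all, crops included, and the job is handed in when it is done.

```bash
mkdir -p pics; cat > h.py <<'E'
import numpy as np, cv2
from station import bot
def ray(c,u,v):
    f=c["pixels"].shape[0]/2/np.tan(np.radians(c["fovy"])/2)
    return np.array([(u-c["cx"])/f,(v-c["cy"])/f,1.])
def pt(c,u,v,d=None):
    d=c["depth"][int(round(v)),int(round(u))] if d is None else d
    p=c["pose"]@np.r_[ray(c,u,v)*d,1]; return p[:3]
def onz(c,u,v,z):
    r=c["pose"][:3,:3]@ray(c,u,v); o=c["pose"][:3,3]
    return o+r*(z-o[2])/r[2]
def tri(obs):
    A=0;b=0
    for c,u,v in obs:
        r=c["pose"][:3,:3]@ray(c,u,v); r/=np.linalg.norm(r); P=np.eye(3)-np.outer(r,r)
        A=A+P; b=b+P@c["pose"][:3,3]
    return np.linalg.solve(A,b)
def snap(n,tag):
    c=bot.read_camera(n); np.save(f"pics/{tag}.npy",c,allow_pickle=True)
    cv2.imwrite(f"pics/{tag}.png",c["pixels"][:,:,::-1]); return c
def load(tag): return np.load(f"pics/{tag}.npy",allow_pickle=True).item()
E
python3 - <<'E'
from h import *
print(bot.get_obs())
for n in("scene","side","wrist"):
    c=snap(n,n+"0"); print(n,c["fovy"],c["cx"],c["cy"],c["pose"].round(3).tolist())
a=np.vstack([cv2.imread("pics/scene0.png"),cv2.imread("pics/side0.png")])
cv2.imwrite("pics/both0.png",cv2.resize(a,(400,600)))
E
```

```text
{'t': 0.0, 'q': array([ 1.02591622,  0.47779034,  0.02236271,  1.55644705, -0.01152723,
        1.1093095 , -0.08308571]), 'joint_vel': array([ 0.00037473,  0.00128042, -0.00013568, -0.00156873,  0.00091715,
       -0.00119015, -0.00154503]), 'joint_torque': array([-9.80724035e-04, -5.96456945e+01,  1.60768602e+00, -2.81200325e+01,
        1.24619779e-02,  9.22837498e-03, -5.65417895e-05]), 'eef_pos': array([ 0.28523999, -0.61104525,  0.19513462]), 'tool_rot': array([-8.76122665e-04,  9.76246750e-01,  2.16659755e-01, -2.56809800e-04]), 'contact_force': array([-0.32807551, -0.00369891, -0.2252861 ]), 'torque': array([-0.022158  ,  0.02960034,  0.00446246]), 'grasp_force': 0.0, 'gripper_width': 1.0000121546744474}
scene 52.22039663735199 252.2385686686261 189.2799938978492 [[0.753, 0.484, -0.447, 0.982], [0.658, -0.541, 0.523, -0.436], [0.011, -0.688, -0.726, 0.808], [0.0, 0.0, 0.0, 1.0]]
side 51.037669424564314 260.55354768538206 192.16826724409756 [[0.851, -0.196, 0.487, 0.101], [-0.525, -0.341, 0.78, -0.564], [0.013, -0.92, -0.393, 0.409], [0.0, 0.0, 0.0, 1.0]]
wrist 67.33691146434882 260.3611251837047 186.10734594645135 [[0.423, -0.864, -0.273, 0.354], [-0.906, -0.404, -0.125, -0.579], [-0.002, 0.3, -0.954, 0.373], [0.0, 0.0, 0.0, 1.0]]
```

View pics/scene0.png

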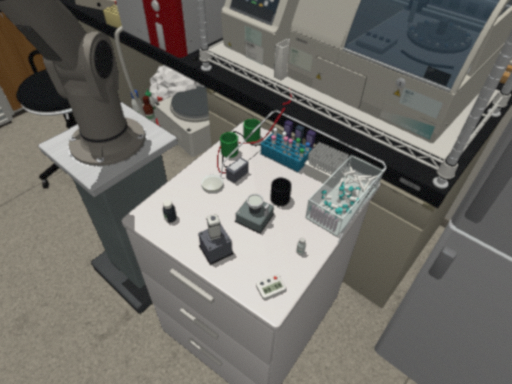

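View pics/side0.png

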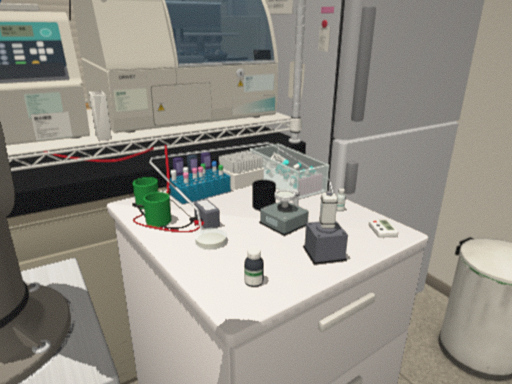

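The scene view shows the probe in its holder at (213,228), the station at (256,208) and the black pot at (281,191). Green pots are at (229,144) and (252,131). Pot candidates are black (281,191) and the two green ones; the black one fits, because the text excludes green. In the side view they are: probe (327,215), station (284,213), pot (263,193). I'll confirm with enlarged crops.

```bash
python3 - <<'E'
from h import *
a=cv2.imread("pics/scene0.png")[170:270,190:320]; b=cv2.imread("pics/side0.png")[170:270,240:370]
a,b=[cv2.resize(x,None,fx=6,fy=6,interpolation=cv2.INTER_CUBIC) for x in(a,b)]
for x,u0 in((a,190),(b,240)):
    for k in range(0,130,10): cv2.line(x,(k*6,0),(k*6,6),(0,0,255),1); cv2.putText(x,str(u0+k),(k*6,16),0,.35,(0,0,255))
    for k in range(10,100,10): cv2.line(x,(0,k*6),(6,k*6),(0,0,255),1); cv2.putText(x,str(170+k),(8,k*6+4),0,.35,(0,0,255))
cv2.imwrite("pics/ca.png",a);cv2.imwrite("pics/cb.png",b)
E
```

```text
(no output)
```

View pics/ca.png

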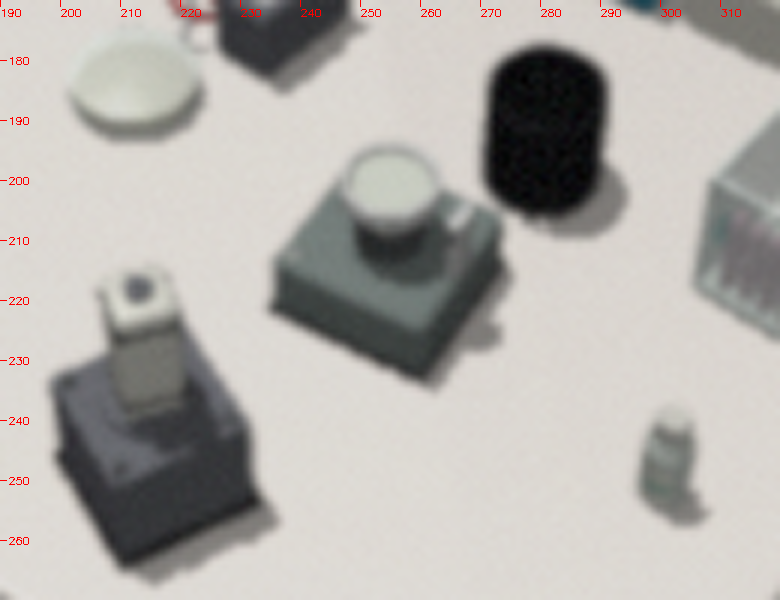

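View pics/cb.png

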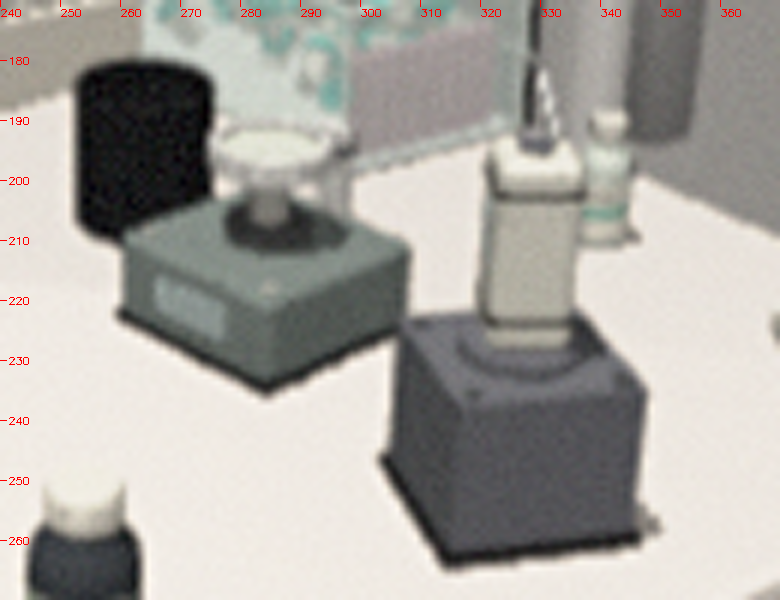

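Both crops confirm the black open pot, with the probe in its holder and the station's white disc between them. Now triangulating.

```bash
python3 - <<'E'
from h import *
s,d=load("scene0"),load("side0")
for n,a,b in(("button",(211.5,218),(327.5,193.7)),("stage",(254.5,199.5),(284.5,194.7)),("potrim",(280.3,186),(263,183.5)),("vial",(301,238),(339.5,189)),("bottle",(0,0),(0,0))):
    if a[0]: print(n,tri([(s,*a),(d,*b)]).round(4), pt(s,*a).round(4),pt(d,*b).round(4))
# cloud of pot by depth: black pixels
for n,c,(u0,u1,v0,v1) in(("scene",s,(266,295,172,212)),("side",d,(248,278,176,215))):
    m=c["pixels"][v0:v1,u0:u1].max(2)<30
    P=np.array([pt(c,u0+j,v0+i) for i,j in zip(*np.nonzero(m))]); P=P[(P[:,2]>.0)&(P[:,2]<.1)]
    print(n,len(P),P.min(0).round(3),P.max(0).round(3)); h=P[(P[:,2]>.01)&(P[:,2]<.055)]
    from scipy.optimize import least_squares
    r=least_squares(lambda q:np.hypot(h[:,0]-q[0],h[:,1]-q[1])-.028,h[:,:2].mean(0)+[0,0],loss="soft_l1",f_scale=.002); print(r.x)
# station post top and holder corners on given heights
print("post",onz(s,267,205,.07),onz(d,300,196,.07))
for u,v in((199,233),(207,252),(231,240)): print("holder",onz(s,u,v,.056).round(4))
for u,v in((305.5,221.5),(318,239),(346,235),(334,221)): print("holderS",onz(d,u,v,.056).round(4))
w=load("wrist0"); print(w["pose"][:3,3])
E
```

```text
button [ 0.5512 -0.0701  0.1256] [ 0.5523 -0.0715  0.1255] [ 0.5489 -0.0711  0.1277]
stage [0.5569 0.0713 0.0711] [0.5561 0.0724 0.071 ] [0.5565 0.0696 0.0711]
potrim [0.566  0.1667 0.0584] [0.5518 0.1874 0.0283] [0.5779 0.189  0.0506]
vial [0.7089 0.0657 0.0534] [0.7086 0.0662 0.0519] [0.7094 0.0666 0.0533]
scene 398 [0.542 0.14  0.009] [0.595 0.195 0.062]
[0.5683162 0.1683193]
side 412 [0.538 0.138 0.007] [0.593 0.196 0.061]
[0.56712682 0.16890222]
post [0.59100415 0.07994092 0.07      ] [0.58229209 0.04968529 0.07      ]
holder [ 0.5191 -0.0868  0.056 ]
holder [ 0.5723 -0.1121  0.056 ]
holder [ 0.5902 -0.0509  0.056 ]
holderS [ 0.5381 -0.0281  0.056 ]
holderS [ 0.516  -0.0927  0.056 ]
holderS [ 0.5688 -0.107   0.056 ]
holderS [ 0.5868 -0.0541  0.056 ]
[ 0.3537614  -0.57917894  0.37323883]
```

```bash
python3 -m jog '[[6,-5,-4,0],[12,-10,-4,0],[18,-15,-4,0],[22,-18,-4,0],[26,-21,-4,0],[30,-24,-4,0],[33,-27,-4,0],[36,-29,-4,0],[39,-31.5,-4,0],[42,-34,-4,0],[45,-36,-4,0],[47,-38,-4,0],[47,-38,-4,0],[47,-38,-4,0],[47,-38,-4,0],[47,-38,-4,0],[47,-38,-4,0]]' -1 && python3 - <<'E'
from h import *
c=snap("wrist","w1"); print(c["pose"].round(3).tolist())
E
```

```text
t: 1.57
eef_pos: [0.5509, -0.0666, 0.2358]
tool_rot: [-0.0, 0.976, 0.219, -0.0]
contact_force: [-0.4, -1.0, 0.3]
gripper_width: 1.001
grasp_force: 0.0
[[0.426, -0.863, -0.272, 0.619], [-0.905, -0.407, -0.127, -0.034], [-0.001, 0.301, -0.954, 0.414], [0.0, 0.0, 0.0, 1.0]]
```

View pics/w1.png

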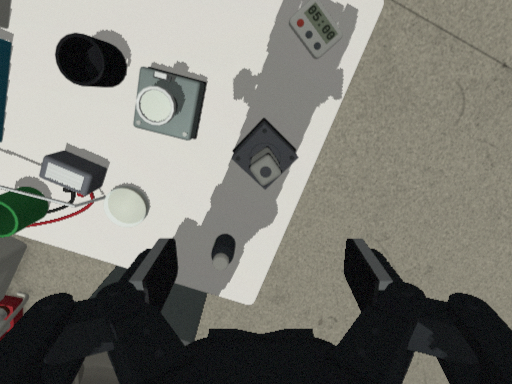

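The wrist view shows the handle's top at about (265,171), the stage at (156,106), the pot's mouth at (82,60) and the bottle at (222,250). I'll enlarge the handle to get its yaw.

```bash
python3 - <<'E'
from h import *
a=cv2.imread("pics/w1.png")[110:200,220:310]
a=cv2.resize(a,None,fx=6,fy=6,interpolation=cv2.INTER_CUBIC)
a=cv2.convertScaleAbs(a,alpha=1.8)
for k in range(0,90,10):
    cv2.putText(a,str(220+k),(k*6,12),0,.4,(0,0,255)); cv2.putText(a,str(110+k),(0,k*6+4),0,.4,(0,0,255)); cv2.line(a,(k*6,14),(k*6,20),(0,0,255)); cv2.line(a,(28,k*6),(34,k*6),(0,0,255))
cv2.imwrite("pics/w1c.png",a)
E
```

```text
(no output)
```

View pics/w1c.png

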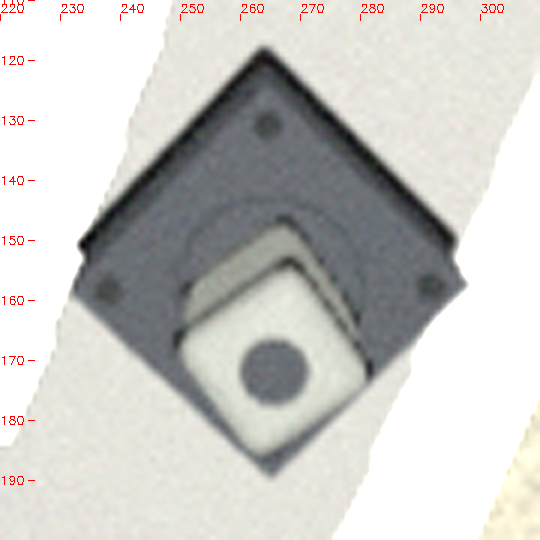

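```bash
python3 - <<'E'
from h import *
w,s,d=load("w1"),load("scene0"),load("side0")
q=np.array([onz(w,*p,.124)[:2] for p in((267.5,153),(281.5,172),(262.5,187),(249,168))]); print(q.round(4),q.mean(0))
for i in range(4): e=q[(i+1)%4]-q[i]; print(np.degrees(np.arctan2(e[1],e[0])).round(1),np.linalg.norm(e).round(4))
print("button",tri([(s,211.5,218),(d,327.5,193.7),(w,265.5,172)]),pt(w,265.5,172))
print("stage",tri([(s,254.5,199.5),(d,284.5,194.7),(w,156,106)]),onz(w,156,106,.07))
print("pot",onz(w,82,60,.06),tri([(s,280.3,186),(d,263,183.5),(w,82,60)]))
o=bot.get_obs(); t=o["tool_rot"]; print(o["eef_pos"],"x-yaw",np.degrees(2*np.arctan2(t[2],t[1])),o["q"])
E
```

```text
[[ 0.5715 -0.0643]
 [ 0.5597 -0.0861]
 [ 0.5365 -0.0752]
 [ 0.5492 -0.0538]] [ 0.55421991 -0.06983429]
-118.4 0.0248
154.9 0.0256
59.4 0.0249
-25.2 0.0246
button [ 0.55194567 -0.07035944  0.12569986] [ 0.55319755 -0.07071571  0.12655657]
stage [0.55703277 0.07043576 0.07130718] [0.55720678 0.06980476 0.07      ]
pot [0.56741792 0.16507345 0.06      ] [0.56644706 0.16650223 0.05827349]
[ 0.55033133 -0.06868476  0.23571365] x-yaw 25.065582028886066 [ 0.25278385  0.26061946 -0.29048779  1.78331117  0.08293875  1.11049616
 -1.19871579]
```

```bash
python3 -m jog '[[0.2,0.2,0,-0.12],[0.2,0.2,0,-0.24],[0.2,0.2,0,-0.36],[0.2,0.2,0,-0.48],[0.2,0.2,0,-0.6],[0.2,0.2,2,-0.66],[0.2,0.2,4,-0.66],[0.2,0.2,6,-0.66],[0.2,0.2,8,-0.66],[0.2,0.2,8,-0.66],[0.2,0.2,8,-0.66]]' && python3 - <<'E'
from h import *
c=snap("wrist","w2"); o=bot.get_obs(); t=o["tool_rot"]; print(o["eef_pos"],np.degrees(2*np.arctan2(t[2],t[1])))
cv2.imwrite("pics/w2.png",cv2.convertScaleAbs(cv2.imread("pics/w2.png"),alpha=1.5))
for n in("scene0","side0"):
    k=load(n); H,W=k["depth"].shape; u,v=np.meshgrid(np.arange(W),np.arange(H)); f=H/2/np.tan(np.radians(k["fovy"])/2)
    X=np.stack([(u-k["cx"])/f,(v-k["cy"])/f,np.ones_like(u)],-1)*k["depth"][...,None]; P=(X@k["pose"][:3,:3].T+k["pose"][:3,3]).reshape(-1,3)
    r=np.hypot(P[:,0]-.567,P[:,1]-.167)
    for a in(.03,.06,.08,.1,.12): m=(r>a)&(r<a+.02)&(P[:,2]>.075); i=P[m]; print(n,a,len(i),i[i[:,2].argmax()].round(3) if len(i) else "")
E
```

```text
t: 2.53
eef_pos: [0.5521, -0.0713, 0.1555]
tool_rot: [-0.0, 0.854, 0.52, -0.001]
contact_force: [0.4, 0.1, 0.9]
gripper_width: 0.998
grasp_force: 0.0
[ 0.55324023 -0.07086879  0.15667607] 62.72539818761984
scene0 0.03 0 
scene0 0.06 0 
scene0 0.08 15 [0.658 0.196 0.077]
scene0 0.1 11 [0.657 0.22  0.076]
scene0 0.12 9 [0.657 0.253 0.077]
side0 0.03 0 
side0 0.06 0 
side0 0.08 7 [0.658 0.164 0.076]
side0 0.1 5 [0.667 0.16  0.075]
side0 0.12 4 [0.704 0.163 0.076]
```

View pics/w2.png

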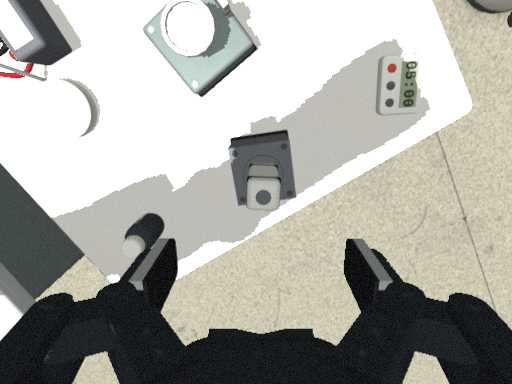

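The handle at (263,194) sits square and centred between the fingers. Descending and gripping.

```bash
python3 -m jog '[[0,0,2,0],[0,0,4,0],[0,0,5.5,0],[0,0,6.5,0],[0,0,7.2,0],[0,0,7.2,0],[0,0,7.2,0]]' -1 && python3 -m jog '[[0,0,0,0],[0,0,0,0],[0,0,0,0],[0,0,0,0],[0,0,0,0],[0,0,0,0],[0,0,0,0],[0,0,0,0],[0,0,0,0],[0,0,0,0],[0,0,0,0],[0,0,0,0]]' 1 60
```

```text
t: 3.17
eef_pos: [0.554, -0.0696, 0.0849]
tool_rot: [0.0, 0.853, 0.521, 0.0]
contact_force: [0.5, 0.0, 0.6]
gripper_width: 0.997
grasp_force: 0.0
t: 4.17
eef_pos: [0.554, -0.0695, 0.0847]
tool_rot: [0.0, 0.853, 0.521, 0.0]
contact_force: [-0.0, -0.3, 6.4]
gripper_width: 0.277
grasp_force: 58.6
```

```bash
python3 -m jog '[[0,0,-1,0],[0,0,-2,0],[0,0,-3.5,0],[0,0,-5,0],[0,0,-6.5,0],[0,0,-8,0],[0,0,-9.5,0],[0,0,-10.5,0],[0,0,-10.5,0],[0,0,-10.5,0],[0,0,-10.5,0]]' && python3 - <<'E'
from h import *
s=snap("scene","s3"); d=snap("side","d3"); w=snap("wrist","w3")
a=cv2.resize(s["pixels"][130:230,180:310],None,fx=5,fy=5,interpolation=cv2.INTER_CUBIC); b=cv2.resize(d["pixels"][110:230,260:390],None,fx=5,fy=5,interpolation=cv2.INTER_CUBIC)
b=b[:600]; im=np.zeros((600,800,3),np.uint8); a=cv2.resize(a,(400,308)); b=cv2.resize(b,(400,369)); im[:308,:400]=a; im[:369,400:]=b
cv2.imwrite("pics/c3.png",cv2.convertScaleAbs(im[:370,:,::-1],alpha=1.3))
E
```

```text
t: 5.08
eef_pos: [0.5526, -0.0695, 0.1883]
tool_rot: [-0.0, 0.853, 0.521, -0.001]
contact_force: [0.7, 0.7, -1.4]
gripper_width: 0.275
grasp_force: 58.9
```

View pics/c3.png

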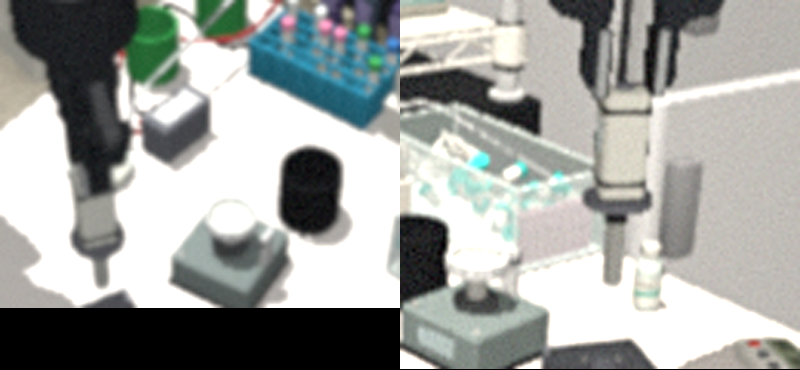

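The probe is lifted clear and looks upright. The tip is at about (212.8,222.5) in scene pixels and (328.9,202) in side pixels.

```bash
python3 - <<'E'
from h import *
s,d=load("s3"),load("d3"); t=tri([(s,212.8,222.3),(d,328.9,201.8)]); print("tip",t)
print("collar",tri([(s,180+97/3.077,130+240/3.077),(d,260+217/3.077,110+200/3.075)]))
o=bot.get_obs(); e=o["eef_pos"]; q=o["tool_rot"]; print(e)
from scipy.spatial.transform import Rotation as R
M=R.from_quat(np.r_[q[1:],q[0]]).as_matrix()
for n,g in(("pot",(.5675,.1675)),("stage",(.557,.0705))): print(n,(M.T@np.array([g[0]-e[0],g[1]-e[1],0])*100).round(2), (M.T@np.array([g[0]-t[0],g[1]-t[1],0])*100).round(2))
print("pot->stage",(M.T@np.array([.557-.5675,.0705-.1675,0])*100).round(2))
E
```

```text
tip [ 0.55415023 -0.07059899  0.11061638]
collar [ 0.55409232 -0.06985964  0.16098611]
[ 0.55268051 -0.06941175  0.18810955]
pot [21.76 -9.49  0.  ] [21.79 -9.68  0.  ]
stage [12.65 -6.    0.  ] [12.68 -6.19  0.  ]
pot->stage [-9.11  3.49 -0.  ]
```

```bash
python3 -m jog '[[2,-0.9,0,0],[4.5,-2,0,0],[7.5,-3.3,0,0],[10.5,-4.6,0,0],[13.5,-5.9,0,0],[16.5,-7.3,0,0],[19,-8.4,0,0],[21,-9.2,0,0],[21.8,-9.6,0,0],[21.8,-9.6,0,0],[21.8,-9.6,0,0],[21.8,-9.6,0,0],[21.8,-9.6,0,0]]' && python3 - <<'E'
from h import *
s=snap("scene","s4"); d=snap("side","d4"); print(bot.get_obs()["eef_pos"])
im=np.hstack([cv2.resize(c["pixels"][v:v+120,u:u+80,::-1],None,fx=5,fy=5,interpolation=cv2.INTER_CUBIC) for c,u,v in((s,240,95),(d,225,100))])
cv2.imwrite("pics/c4.png",cv2.convertScaleAbs(im,alpha=1.5))
E
```

```text
t: 6.32
eef_pos: [0.5677, 0.1658, 0.1889]
tool_rot: [0.0, 0.854, 0.52, -0.0]
contact_force: [-0.5, 0.8, -1.2]
gripper_width: 0.276
grasp_force: 58.9
[0.56770159 0.16654494 0.18907921]
```

View pics/c4.png

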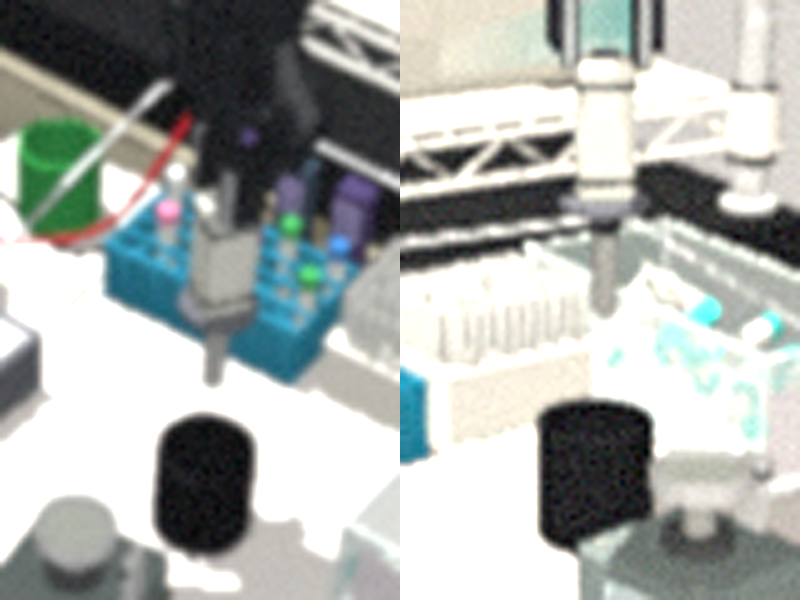

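```bash
python3 - <<'E'
from h import *
s,d=load("s4"),load("d4"); print("tip",tri([(s,282.6,170.7),(d,265.8,162.4)]))
s,d=load("s4"),load("d4")
# pot axis at rim: silhouette centre columns
from scipy.optimize import least_squares
for n,c,(u0,u1,v0,v1) in(("scene",s,(266,295,176,212)),("side",d,(248,278,176,206))):
    m=c["pixels"][v0:v1,u0:u1].max(2)<30
    P=np.array([pt(c,u0+j,v0+i) for i,j in zip(*np.nonzero(m))]); h=P[(P[:,2]>.01)&(P[:,2]<.055)]
    g=np.array([.567,.167]); view=c["pose"][:2,3]-g
    for rad in(.028,):
        r=least_squares(lambda q:np.hypot(h[:,0]-q[0],h[:,1]-q[1])-rad,g,loss="soft_l1",f_scale=.002); print(n,r.x)
o=bot.get_obs();print(o["eef_pos"])
E
```

```text
tip [0.56936713 0.165927   0.11255845]
scene [0.56811996 0.168225  ]
side [0.56700647 0.16912312]
[0.56770159 0.16654494 0.18907921]
```

```bash
python3 -m jog '[[0.1,-0.2,0,0],[0.1,-0.2,1.5,0],[0.1,-0.2,3,0],[0.1,-0.2,4.5,0],[0.1,-0.2,6,0],[0.1,-0.2,7.2,0],[0.1,-0.2,8,0],[0.1,-0.2,8,0],[0.1,-0.2,8,0],[0.1,-0.2,8,0],[0.1,-0.2,8,0],[0.1,-0.2,8,0],[0.1,-0.2,8,0],[0.1,-0.2,8,0],[0.1,-0.2,8,0],[0.1,-0.2,8,0],[0.1,-0.2,8,0],[0.1,-0.2,8,0],[0.1,-0.2,8,0],[0.1,-0.2,8,0]]' && python3 -m jog '[[0,0,-2,0],[0,0,-4,0],[0,0,-6,0],[0,0,-8,0],[0,0,-8,0],[0,0,-8,0],[0,0,-8,0]]'
```

```text
t: 8.08
eef_pos: [0.5661, 0.1701, 0.1091]
tool_rot: [0.0, 0.853, 0.521, 0.0]
contact_force: [0.3, -0.5, 0.6]
gripper_width: 0.273
grasp_force: 58.9
t: 8.67
eef_pos: [0.5656, 0.1698, 0.1882]
tool_rot: [-0.0, 0.853, 0.521, -0.001]
contact_force: [-0.1, -0.3, -1.0]
gripper_width: 0.274
grasp_force: 58.9
```

```bash
python3 -m jog '[[-1.5,0.6,0,0],[-3.5,1.4,0,0],[-5.5,2.2,0,0],[-7.5,2.9,0,0],[-8.8,3.4,0,0],[-9.2,3.6,0,0],[-9.2,3.6,1,0],[-9.2,3.6,2,0],[-9.2,3.6,2.8,0],[-9.2,3.6,2.8,0],[-9.2,3.6,2.8,0],[-9.2,3.6,2.8,0]]' && python3 - <<'E'
from h import *
s=snap("scene","s5"); d=snap("side","d5"); print(bot.get_obs()["eef_pos"])
im=np.hstack([cv2.resize(c["pixels"][v:v+85,u:u+57,::-1],None,fx=7,fy=7,interpolation=cv2.INTER_CUBIC) for c,u,v in((s,225,145),(d,255,140))])
cv2.imwrite("pics/c5.png",cv2.convertScaleAbs(im,alpha=1.2))
E
```

```text
t: 9.67
eef_pos: [0.5562, 0.0727, 0.161]
tool_rot: [-0.0, 0.853, 0.522, -0.0]
contact_force: [0.4, -0.8, -1.0]
gripper_width: 0.275
grasp_force: 58.9
[0.55651371 0.07240752 0.16146765]
```

View pics/c5.png

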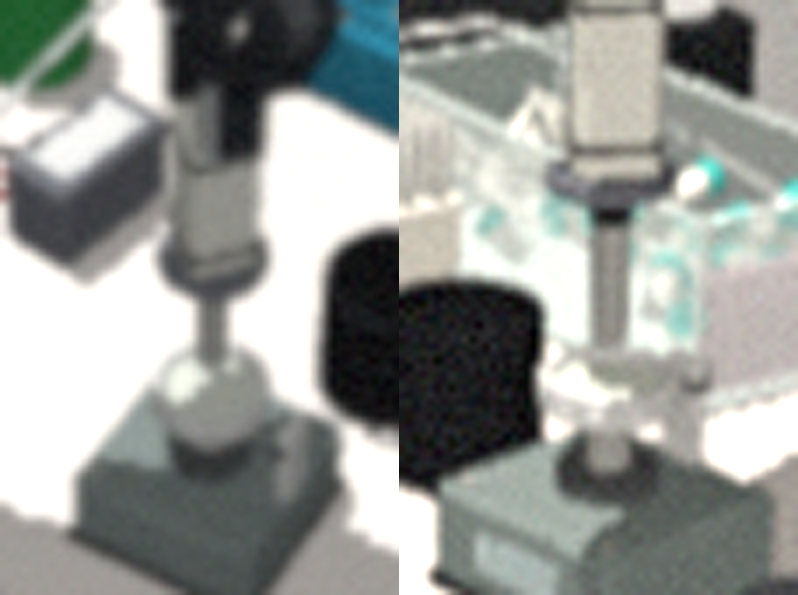

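```bash
python3 - <<'E'
from h import *
s,d=load("s5"),load("d5"); print(tri([(s,255.3,196.5),(d,285.2,188.5)]))
E
python3 -m jog '[[0,0,0.5,0],[0,0,0.9,0],[0,0,1.2,0],[0,0,1.4,0],[0,0,1.4,0],[0,0,1.4,0]]'
```

```text
[0.55892183 0.0718346  0.08422373]
t: 10.27
eef_pos: [0.5564, 0.0719, 0.1474]
tool_rot: [0.0, 0.853, 0.521, 0.0]
contact_force: [-0.6, -1.0, 1.8]
gripper_width: 0.275
grasp_force: 59.3
```

```bash
python3 -m jog '[[0,0,0.2,0],[0,0,0.3,0],[0,0,0.3,0],[0,0,0.3,0]]'; python3 -m jog '[[0,0,0.1,0],[0,0,0.3,0],[0,0,0.3,0],[0,0,0.3,0]]'
```

```text
t: 10.6
eef_pos: [0.5563, 0.0719, 0.1443]
tool_rot: [0.0, 0.853, 0.521, 0.0]
contact_force: [-0.9, -0.4, 3.6]
gripper_width: 0.272
grasp_force: 59.5
t: 10.93
eef_pos: [0.5563, 0.0719, 0.1412]
tool_rot: [0.0, 0.853, 0.521, 0.0]
contact_force: [-0.3, 0.7, 4.4]
gripper_width: 0.273
grasp_force: 59.7
```

```bash
python3 -m jog '[[0,0,0.1,0],[0,0,0.2,0],[0,0,0.3,0],[0,0,0.35,0],[0,0,0.35,0],[0,0,0.35,0],[0,0,0.35,0],[0,0,0.35,0]]'; python3 - <<'E'
from h import *
w=snap("wrist","w6"); s=snap("scene","s6"); d=snap("side","d6"); print(bot.get_obs()["contact_force"],bot.get_obs()["eef_pos"])
for k in range(4): bot.read_camera("side"); print(bot.get_obs()["contact_force"][2])
a,b=load("d5"),load("d6")
im=np.hstack([cv2.resize(c["pixels"][175:220,267:307,::-1],None,fx=10,fy=10,interpolation=cv2.INTER_CUBIC) for c in(a,b)])
cv2.imwrite("pics/c6.png",im)
# mean depth-derived height of the disc/rim in scene before/after
for t in("s5","s6","s0"):
    c=load("scene0" if t=="s0" else t); z=[pt(c,u,v)[2] for u in range(248,262) for v in range(198,206)]; print(t,np.median(z).round(4))
E
```

```text
t: 11.6
eef_pos: [0.5565, 0.072, 0.1381]
tool_rot: [0.0, 0.853, 0.521, 0.0]
contact_force: [-0.4, 0.3, 6.3]
gripper_width: 0.278
grasp_force: 59.9
[0.04018459 0.07454944 5.8909818 ] [0.55655467 0.07201686 0.1380785 ]
6.777536211335653
6.292108713399785
6.281958699986828
6.039864241474631
s5 0.0708
s6 0.0609
s0 0.0708
```

View pics/c6.png

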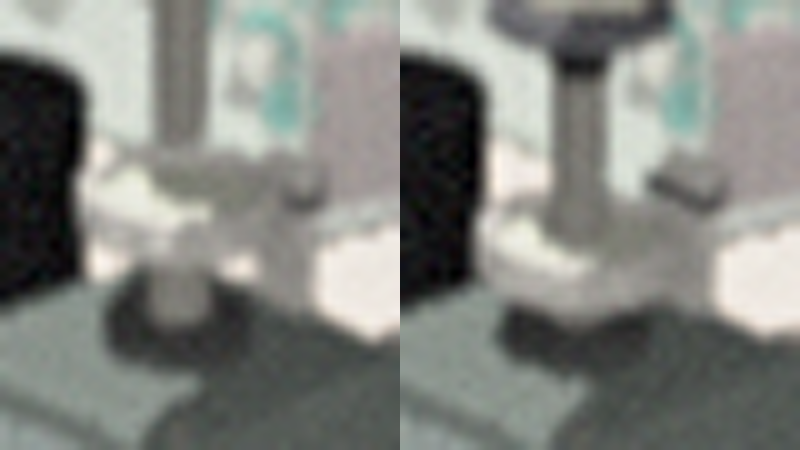

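Depth shows the stage's face 9.9 mm down. The force (about 7.3 N net) and the TCP's drop since contact agree. Holding it there.

```bash
python3 -m jog '[[0,0,0,0],[0,0,0,0],[0,0,0,0],[0,0,0,0],[0,0,0,0],[0,0,0,0],[0,0,0,0],[0,0,0,0],[0,0,0,0],[0,0,0,0],[0,0,0,0],[0,0,0,0],[0,0,0,0],[0,0,0,0],[0,0,0,0],[0,0,0,0]]' && python3 -c "
from h import *
c=snap('scene','s7');print(np.median([pt(c,u,v)[2] for u in range(248,262) for v in range(198,206)]))
print(bot.hand_in())"
```

```text
t: 13.28
eef_pos: [0.5565, 0.072, 0.1381]
tool_rot: [0.0, 0.853, 0.521, 0.0]
contact_force: [-0.2, -0.7, 5.9]
gripper_width: 0.276
grasp_force: 59.9
0.06121066616143728
the job is handed in; nothing more can be done
None
```

The probe was dipped about 28 mm below the black pot's rim for over a second, and it is now held upright with the stage about 10 mm down; the job is handed in, and no verdict was returned.

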